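Move a tube lamp from the burn-in rack to the test cradle by way of a sloping V rest

TASK

Take the long tube lamp out of the rack by its upper end and lay it in the sloping V rest with its foot down at the stop, then let go. Take it again by the side, around its middle, and lay it level in the test cradle, down in both V notches between the two white end blocks, and let go. Do not drop the lamp, and leave the short lamps and everything else on the bench where they are.

Things in the scene. Friction and masses are not known exactly. Their poses are not given: they have to be found in the camera images.
- lamp: The long double-ended tube lamp, the only one 189 mm long (the two others in the rack: 118 mm). Frosted tube 22 mm in diameter, each end a metal cap 18 mm in diameter, 12 mm long; 70 to 140 g; both ends alike. Origin at the centre of its lower end face, z along its axis to the upper end. It starts upright in one of the rack's three holes (which one varies), its lowest 42 mm in the hole.
- lamp_foot (a point): Centre of the long lamp's end face that is lowest at the start.
- lamp_mid (a point): Middle of the long lamp, on its axis, 94.5 mm from each end.
- lamp_top (a point): Centre of the long lamp's end face that is uppermost at the start.
- rack: Fixed aluminium rack block, 70 x 165 x 50 mm (x, y, z), origin at the centre of its underside. Three round holes 24 mm wide, 42 mm deep, 45 mm apart along its y axis, each holding a lamp upright and loosely. The long lamp stands 71 mm higher than its short neighbours.
- rest: Fixed sloping V rest. Base 200 x 80 x 10 mm (x -90 to +110); above it a strip 30 mm wide rising at 45 degrees along the body's +x, carrying two open steel V notches (90 degrees, mouth 33 mm wide) and, at the low end, a stop plate square to the slope. The notches open square to the slope, towards up and -x. Origin on the bench under the lying lamp's middle.
- rest_foot (a point): Centre of the lower end face of a lamp lying in the V rest with its foot on the stop (62 mm above the bench). Measured up the lamp from here, the notches lie at 30 to 42 and 128 to 140 mm; between them, and above 140 mm, fingers can reach past the tube on both sides (38 mm from its axis down to the strip). A lamp let go here stays; it does not slide down by itself.
- rest_top (a point): Where the centre of the upper end face of that lamp then lies: 189 mm up the slope (196 mm above the bench, horizontally 134 mm from rest_foot along the body's +x).
- cradle: Fixed level test cradle. Grey base 240 x 85 x 10 mm, origin at the centre of its underside; two open steel V notches (90 degrees, mouth 33 mm wide, 12 mm long) centred at x -55 and +55 mm; beyond them two white end blocks 28 mm wide, inner faces 197 mm apart, tops 61 mm above the bench. A lamp in it lies along the body's x, axis 55 mm above the bench, with 4 mm to spare at each end.
- seat_a (a point): Where one end face's centre of the long lamp lies when it lies centred in the cradle (cradle x -94.5 mm, 55 mm up). Either end of the lamp may go here.
- seat_b (a point): The same for the other end (cradle x +94.5 mm).
- short_a: A short tube lamp, 118 mm long, 22 mm in diameter, upright in the rack; origin at its lower end. Leave it.
- short_b: The other short tube lamp, same as short_a. Leave it.
- bulb: White bulb standing on its head, 60 mm wide, 110 mm tall; bystander.
- meter: Grey hand-held multimeter lying flat, 150 x 78 x 36 mm (its dial to 44 mm); bystander.
- heatsink: Small finned aluminium heat sink, 60 x 60 x 32 mm; bystander.
- jar: Closed jar, 56 mm wide, 75 mm tall; bystander.
- driver: Screwdriver lying on the bench; bystander.
- tray: Grey divided parts tray, 90 x 140 x 35 mm; bystander.
There are look-alikes about, which are no part of the job. Leave any green look-alike of the lamp alone.

How it is judged:
By the outcome, as a careful person would: the job done as asked, in the order asked, and still so for the second after the job is handed in, with the robot touching nothing.
It also fails if it takes over 59 s, if anything falls off the work surface, if the arm or the gripper's body presses on something with over 40 N, if the wrist force passes 120 N, or if a joint passes its speed limit or range.

ROBOT

A 7-joint arm with a two-finger parallel gripper is mounted at the origin on the work surface. World frame = base frame: x ahead of the robot, y to its left, z up, the work surface at z = 0. Lengths are in m, angles in rad, forces in N, time in s.
With the tool pointing down it reaches from about 0.35 to 0.9 m from the base axis. Payload 19.9 kg.
Tool frame: the origin (TCP) lies midway between the tips of the shut fingers; the grasp point (between the pads) lies 19 mm behind it (ctrl.pinch_z is the distance from the TCP to the grasp point, in m); z points along the fingers, y is the line along which they close (so a half turn about z gives the same grasp; the last joint's range is limited). The gripper opens to 85 mm and grips with 20 to 120 N. Pads are 22 mm wide; open, the fingers measure 114 mm over their backs; the gripper's body (76 mm by 85 mm) begins 54 mm behind the grasp point. The pads swing forward as they close: fully open they stand 13 mm farther back than shut.
Start: joints at [1.256, 0.417, -0.01, 1.614, 0.005, 1.111, -0.053], TCP at [0.169, -0.602, 0.231] pointing down, gripper open.
Joint ranges: [-2.81, 2.81], [-0.39, 2.02], [-1.27, 1.25], [0.06, 2.57], [-1.19, 4.33], [0.19, 2], [-2.82, 2.82]. Speed limits (rad/s): [1.89, 1.89, 2.39, 2.39, 3.01, 3.01, 3.01].

INTERFACE

Orientations are given as a rotation vector (axis times angle).
In Python, from plant import ctrl, optics gives the robot as it stands. The module is installed in compiled form; this text tells all that it offers.
- The arm moves only by the shell command python3 -m crank 'ROWS' [OPENING]. ROWS is JSON, a list that holds one entry, the list of rows, each a list of 6 numbers: the shift along the world's x, y, z each as a share of 15 cm, from -1 to 1, then the turn, a rotation vector about the world's x, y, z each as a share of 0.08 rad, from -1 to 1. A call has 1 to 5 rows; each row shifts and turns the commanded pose from where the row before left it; what a row does not reach is not made up. A row lasts 1/8 s, in which the tool goes at most 62.5 mm and 10.7 degrees, less where a joint would pass 70% of its speed; a pose out of reach is approached as far as the arm can. A call with a number of a shift or a turn outside -1 to 1 is refused whole. A call with a gripper value outside its range is refused whole. OPENING is the gripper's target within -1 to 1 (fully open at 1, half-way at 0, shut at -1), set as the call begins (- or left out, the last holds). The fingers move at their own pace and stop on an object; the grip force is fixed at half the most. Time passes only in rows, so rows that do not move let the fingers close. It gives the time, the measured TCP pose, the force, the opening and the grip force at its end, in the units of the state.
- ctrl.get_obs(): the state, without advancing time (a new reading comes with each control period).
- optics.read_camera(name): name is "side" or "top" or "wrist"; returns (picture, depth): 384x512x3 uint8, red, green, blue; 384x512 float32, m along the optical axis (not along the pixel's ray), 0 where there is no reading.
- optics.calibration(name): a dict with "camera_matrix" (3x3 intrinsics, pixels), "origin" and "rotation" of the camera in the world. Camera axes: x right, y up, looking along -z (the intrinsics and any distortion apply to the point x, -y, -z); pixel columns grow to the right and rows downward; lengths in m; the calibration is good to about 2 mm. A picture is of the moment at which its call begins: read the wrist's pose just before it. calibration takes no time and is no camera call; for the wrist camera it gives the pose at the moment of the call.
- ctrl.sign_off(): hands the job in; it is judged then, once.
The state is a dict: "time_s": time; "qpos": joint angles; "joint_velocities": joint speeds; "effort": joint torques, N m; "ee_pos": TCP position; "tool_rot": TCP orientation; "ft_force": force on the tool from outside, world axes, zero at the start; "wrist_torque": the same for the moment, N m; "opening": opening from 0.0 (shut) to 1.0 (fully open); "grip_force": force on a finger pad.
Only numpy, scipy, OpenCV 4.12 (cv2) and the standard library are available. Lean on these libraries where they do the work, as an engineer would, in place of code of your own. Each camera call takes 0.05 s, during which the arm holds its last target. There are 200 camera calls.

## Working session

There is one attempt and no reset: what is moved stays moved. The work goes in short steps, Python scripts to look and compute and a shell command to move; the robot and the scene stay as the last step left them, time stands still between calls to the robot, and variables do not carry over. Pictures are saved under pics/ and viewed, at most 10 in all, crops included, and the job is handed in when it is done.

```bash
mkdir -p pics; cat > h.py <<'E'
import numpy as np,cv2
from plant import ctrl,optics
from scipy.spatial.transform import Rotation as R
def cap(n,f=None):
    c=optics.calibration(n); p,d=optics.read_camera(n)
    if f: cv2.imwrite('pics/'+f+'.png',p[:,:,::-1])
    return c,p,d
def pts(c,d):
    K=np.array(c['camera_matrix']);h,w=d.shape
    u,v=np.meshgrid(np.arange(w),np.arange(h))
    X=np.stack([(u-K[0,2])/K[0,0]*d,-(v-K[1,2])/K[1,1]*d,-d],-1)
    return X@np.array(c['rotation']).T+np.array(c['origin'])
E
python3 - <<'E'
from h import *
for n in('top','side'):
    c,p,d=cap(n,n+'0'); np.savez('pics/'+n+'0.npz',p=p,d=d,K=c['camera_matrix'],o=c['origin'],r=c['rotation'])
    print({k:np.round(v,3).tolist() if k!='x' else 0 for k,v in c.items() if not isinstance(v,str)})
o=ctrl.get_obs();print(o['ee_pos'],o['tool_rot'],o['time_s'],ctrl.pinch_z)
E
```

```text
{'camera_matrix': [[376.684, 0.0, 259.013], [0.0, 376.684, 191.747], [0.0, 0.0, 1.0]], 'origin': [0.325, 0.053, 1.236], 'rotation': [0.153, -0.15, -1.545]}
{'camera_matrix': [[364.481, 0.0, 261.934], [0.0, 364.481, 185.421], [0.0, 0.0, 1.0]], 'origin': [0.487, -0.707, 0.635], 'rotation': [0.967, -0.037, -0.08]}
[ 0.16891178 -0.60145698  0.23076024] [-3.11122924e+00 -4.28691655e-01  3.75006246e-04] 0.1 0.0187
```

```bash
sed -i 's/X@np.array(c\[.rotation.\]).T/X@R.from_rotvec(c["rotation"]).as_matrix().T/' h.py; cat >> h.py <<'E'
def load(n):
    z=np.load('pics/'+n+'.npz'); c=dict(camera_matrix=z['K'],origin=z['o'],rotation=z['r']); return c,z['p'],z['d']
E
```

```text
(no output)
```

View pics/top0.png

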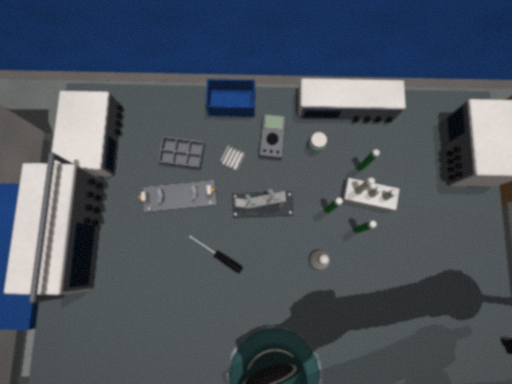

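View pics/side0.png

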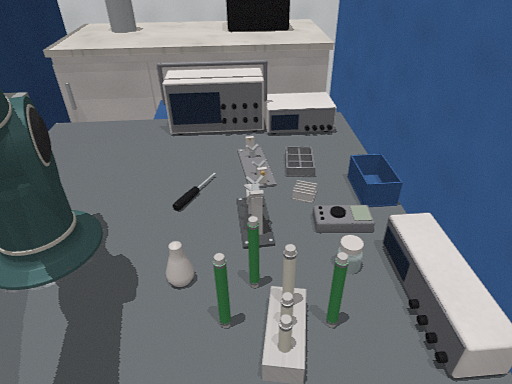

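The top view shows the rack at (371,193), the rest at (263,204) and the cradle at (180,196), with green tubes at (368,159), (332,205) and (365,227). In the side view, the candidates for the lamp are:
- Green tubes at (221,290), (253,252) and (338,290): look-alikes, so I leave them.
- Frosted tubes in the rack at (290,252), (287,298) and (285,320).

The lamp is the one at (290,252), since it is frosted and stands about 71 mm above its neighbours.

```bash
python3 - <<'E'
from h import *
P={}
c,p,d=load('top0');T=pts(c,d)
c2,p2,d2=load('side0');S=pts(c2,d2)
def prn(n,q): print(n,np.round(q,4).tolist())
# crops
a=cv2.resize(p[165:245,130:240],None,fx=3.6,fy=3.6,interpolation=2);b=cv2.resize(p[165:245,220:330],None,fx=3.6,fy=3.6,interpolation=2)
e=cv2.resize(p2[235:383,205:360],(396,288),interpolation=2);f=cv2.resize(p2[125:245,210:330],(396,288),interpolation=2)
cv2.imwrite('pics/crop.png',np.vstack([np.hstack([a,b]),np.hstack([e,f])])[:,:,::-1])
prn('rackpix',T[193,385]);prn('restpix',T[204,263]);prn('cradpix',T[196,180])
for n,(u,v) in dict(long=(290,256),s1=(287,300),s2=(285,324)).items(): prn(n,S[v,u])
E
```

```text
rackpix [0.5593, -0.3419, 0.0645]
restpix [0.5129, 0.044, 0.084]
cradpix [0.546, 0.3184, 0.0112]
long [0.5703, -0.2692, 0.184]
s1 [0.5613, -0.312, 0.1236]
s2 [0.5516, -0.3575, 0.1234]
```

View pics/crop.png

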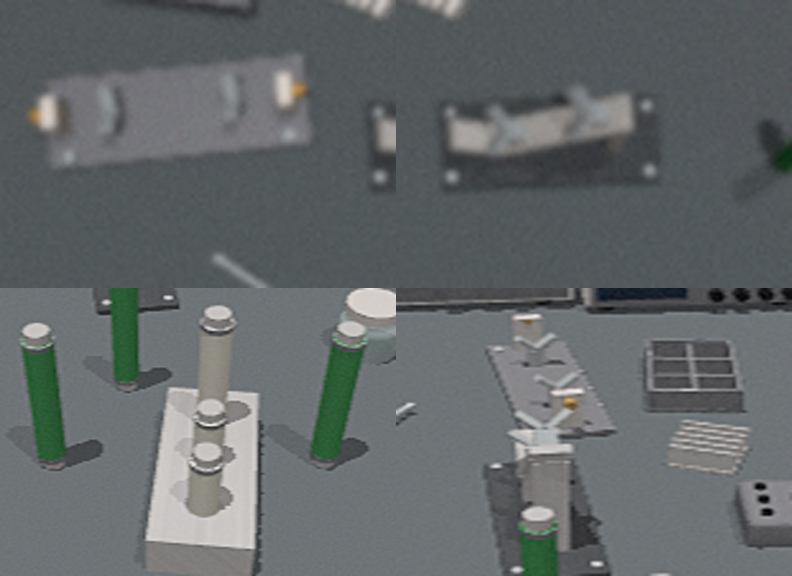

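The enlarged crop confirms it: the frosted tall tube, third in the rack and farthest from the side camera, is the long lamp. The three green ones stand free. Next come the fixture poses.

```bash
python3 - <<'E'
from h import *
def prn(n,q): print(n,np.round(q,4).tolist())
def ray(c,u,v,z):
    K=c['camera_matrix'];r=R.from_rotvec(c['rotation']).apply(np.stack([(u-K[0,2])/K[0,0],-(v-K[1,2])/K[1,1],-np.ones_like(u)],-1))
    o=c['origin'];return o+r*((z-o[2])/r[...,2])[...,None]
c,p,d=load('top0');T=pts(c,d);c2,p2,d2=load('side0');S=pts(c2,d2)
v,u=np.mgrid[100:150,0:60];
m=(T[...,2]>-.02)&(T[...,2]<.02); prn('benchz',[np.median(T[280:320,100:200,2]),np.std(T[280:320,100:200,2]),np.median(S[290:330,100:150,2])])
g=cv2.cvtColor(p,cv2.COLOR_RGB2GRAY).astype(int)
# base plates by colour dev from bench, height
def rect(mask,z,n):
    cs,_=cv2.findContours(mask.astype(np.uint8),0,1);k=max(cs,key=cv2.contourArea).reshape(-1,2).astype(float)
    w=ray(c,k[:,0],k[:,1],np.full(len(k),z))[:,:2]
    r=cv2.minAreaRect((w*1000).astype(np.float32));print(n,np.round(r[0],1),np.round(r[1],1),round(r[2],2), np.round(cv2.boxPoints(r)).tolist())
bench=np.median(p[240:300,60:180].reshape(-1,3),0);print('bench',bench)
def sub(x0,x1,y0,y1,zmin): 
    m=np.zeros(d.shape,bool);m[y0:y1,x0:x1]=T[y0:y1,x0:x1,2]>zmin;return m
rect(sub(130,225,170,220,.006),.010,'cradle')
rect(sub(225,300,180,225,.006),.010,'rest')
rect(sub(335,410,170,220,.035)&(T[...,2]<.06),.05,'rack')
# strip slope
for n,C in(('T',T),('S',S)):
    m=(C[...,2]>.02)&(abs(C[...,0]-.515)<.06)&(abs(C[...,1]-.04)<.13)&(C[...,2]<.25);Q=C[m];
    for z in np.arange(.02,.2,.03):
        q=Q[(Q[:,2]>z)&(Q[:,2]<z+.03)]
        if len(q):prn(n+'%.2f'%z,np.r_[np.median(q,0),len(q)])
# white blocks of cradle and lamp tops
for n,C,P in(('T',T,p),('S',S,p2)):
    hsv=cv2.cvtColor(P,cv2.COLOR_RGB2HSV)
    m=(C[...,2]>.045)&(abs(C[...,0]-.546)<.06)&(abs(C[...,1]-.32)<.15);
    for lo,hi in((.17,.3),(.32,.47)):
        q=C[m&(C[...,1]>lo)&(C[...,1]<hi)]; 
        if len(q):prn(n+'blk',np.r_[q.mean(0),q.min(0),q.max(0),len(q)])
    m=(C[...,2]>.189)&(abs(C[...,0]-.57)<.04)&(abs(C[...,1]+.265)<.04);prn(n+'top',np.r_[C[m].mean(0),C[m].min(0),C[m].max(0),m.sum()])
    m=(hsv[...,0]>45)&(hsv[...,0]<75)&(hsv[...,1]>100);k,l,st,ce=cv2.connectedComponentsWithStats(m.astype(np.uint8))
    for i in range(1,k):
        if st[i,4]>30:prn(n+'green',np.median(C[l==i],0))
for n,(x,y) in dict(jar=(318,142),bulb=(319,259),heatsink=(232,157),meter=(272,136),tray=(182,153)).items():prn(n,T[y,x])
E
```

```text
benchz [0.0003, 0.0618, -0.0008]
bench [80. 87. 89.]
cradle [545.9 326.7] [ 89.6 254.3] 6.58 [[487.0, 448.0], [516.0, 195.0], [605.0, 206.0], [576.0, 458.0]]
rest [527.5  45.9] [ 93.3 201.5] 4.65 [[473.0, 143.0], [489.0, -58.0], [582.0, -51.0], [566.0, 150.0]]
rack [ 559.4 -303.7] [167.8  73.7] 78.85 [[507.0, -379.0], [579.0, -393.0], [612.0, -228.0], [540.0, -214.0]]
T0.02 [0.5184, 0.0984, 0.0428, 63.0]
T0.05 [0.5214, 0.0754, 0.0664, 180.0]
T0.08 [0.5259, 0.0413, 0.0896, 143.0]
T0.11 [0.5261, -0.0026, 0.1335, 68.0]
T0.14 [0.5282, 0.0128, 0.147, 118.0]
S0.02 [0.518, 0.0671, 0.0374, 73.0]
S0.05 [0.5265, -0.0167, 0.0669, 109.0]
S0.08 [0.5244, -0.0179, 0.0923, 141.0]
S0.11 [0.5285, -0.0168, 0.1257, 143.0]
S0.14 [0.5281, 0.0109, 0.1457, 126.0]
Tblk [0.5588, 0.2348, 0.0562, 0.5354, 0.2012, 0.0455, 0.5762, 0.2725, 0.0663, 94.0]
Tblk [0.5382, 0.4051, 0.056, 0.5207, 0.3663, 0.0455, 0.564, 0.4399, 0.0646, 92.0]
Ttop [0.5688, -0.2606, 0.1963, 0.5611, -0.2687, 0.1905, 0.5784, -0.2524, 0.1994, 33.0]
Tgreen [0.6493, -0.2724, 0.0977]
Tgreen [0.5054, -0.1621, 0.094]
Tgreen [0.4444, -0.2542, 0.0948]
Sblk [0.5592, 0.2281, 0.0538, 0.5334, 0.197, 0.0453, 0.5751, 0.2717, 0.0624, 102.0]
Sblk [0.5376, 0.4043, 0.0531, 0.5215, 0.3647, 0.0456, 0.5604, 0.4332, 0.0623, 77.0]
Stop [0.5699, -0.2628, 0.195, 0.562, -0.2712, 0.1896, 0.5784, -0.2522, 0.1977, 88.0]
Sgreen [0.5124, -0.179, 0.1023]
Sgreen [0.6537, -0.2891, 0.1023]
Sgreen [0.4503, -0.2728, 0.1021]
jar [0.7214, -0.1301, 0.0722]
bulb [0.3485, -0.1264, 0.0919]
heatsink [0.6769, 0.1493, 0.0333]
meter [0.7484, 0.018, 0.045]
tray [0.6917, 0.319, 0.0187]
```

```bash
for i in 1 2 3 4; do python3 -m crank '[[[0.11,0.233,0.057,0,0,0.86],[0.11,0.233,0.057,0,0,0.86],[0.11,0.233,0.057,0,0,0.86],[0.11,0.233,0.057,0,0,0.86],[0.11,0.233,0.057,0,0,0.86]]]' 0.1 | tail -c 400; done
python3 - <<'E'
from h import *
o=ctrl.get_obs();print(o['qpos'].round(2),R.from_rotvec(o['tool_rot']).as_matrix().round(3))
c,p,d=cap('wrist','w1');np.savez('pics/w1.npz',p=p,d=d,K=c['camera_matrix'],o=c['origin'],r=c['rotation'])
X=pts(c,d);print(c['origin'],X[0,0],X[0,-1],X[-1,0],X[-1,-1])
E
```

```text
time_s: 0.72
ee_pos: [0.2518, -0.4256, 0.2741]
tool_rot: [-2.991, -0.958, 0.0]
ft_force: [1.5, -1.6, 0.3]
opening: 0.546
grip_force: 0.0
time_s: 1.35
ee_pos: [0.3343, -0.2509, 0.3169]
tool_rot: [-2.783, -1.456, 0.0]
ft_force: [0.2, 0.9, 0.4]
opening: 0.549
grip_force: 0.0
time_s: 1.98
ee_pos: [0.4167, -0.0762, 0.3597]
tool_rot: [-2.493, -1.911, 0.0]
ft_force: [0.0, 0.4, 0.1]
opening: 0.548
grip_force: 0.0
time_s: 2.6
ee_pos: [0.4993, 0.0983, 0.4024]
tool_rot: [-2.13, -2.309, 0.0]
ft_force: [0.1, -1.0, -0.1]
opening: 0.55
grip_force: 0.0
[ 0.46  0.14 -0.8   1.63  0.1   1.41 -0.27] [[-0.081  0.997 -0.   ]
 [ 0.997  0.081 -0.   ]
 [-0.    -0.    -1.   ]]
[0.49363393 0.16879301 0.54485174] [ 0.03698238  0.33103462 -0.00073038] [9.17559034e-01 4.02881537e-01 5.37636981e-04] [0.43898969 0.10505006 0.49604842] [0.5575393  0.11512247 0.49642041]
```

View pics/w1.png

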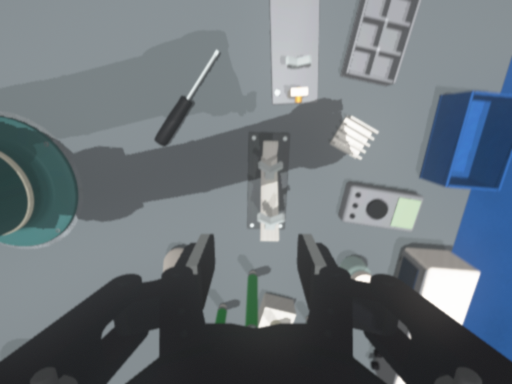

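The wrist view shows the rest clearly: base about (248-290, 132-230), low end at the top, high end of the strip at (270,240). The cradle's near half is at (295,50).

```bash
for i in 1 ; do python3 -m crank '[[[0.05,0.25,0,0,0,0],[0.05,0.25,0,0,0,0],[0.05,0.25,0,0,0,0],[0.05,0.25,0,0,0,0],[0,0,0,0,0,0]]]' | sed -n 2p; done
cat > fix.py <<'E'
from h import *
def rect(w): 
    r=cv2.minAreaRect((w*1000).astype(np.float32));print(np.round(r[0],1),np.round(r[1],1),round(r[2],2));return r
def big(m):
    k,l,st,ce=cv2.connectedComponentsWithStats(m.astype(np.uint8));return l==1+np.argmax(st[1:,4])
def near(X,x,y,r):return np.hypot(X[...,0]-x,X[...,1]-y)<r
c,p,d=load('w1');X=pts(c,d)
print('benchz',np.median(X[60:90,60:140,2]))
m=big(near(X,.525,.05,.16)&(X[...,2]>.005)&(X[...,2]<.016));print('rest base',m.sum());rect(X[m][:,:2])
m=near(X,.525,.05,.16)&(X[...,2]>.02);Q=X[m]
for n in(-.08,-.05,-.02,.01,.04,.07,.1):
    q=Q[abs(Q[:,1]-n)<.008]
    if len(q)>8:print(n,np.round([q[:,0].min(),q[:,0].max(),(q[:,0].min()+q[:,0].max())/2,np.median(q[:,2]),q[:,2].max()],4))
c,p,d=cap('wrist','w2');np.savez('pics/w2.npz',p=p,d=d,K=c['camera_matrix'],o=c['origin'],r=c['rotation']);X=pts(c,d)
m=big(near(X,.546,.32,.16)&(X[...,2]>.005)&(X[...,2]<.016));print('cradle base',m.sum());rect(X[m][:,:2])
m=near(X,.546,.32,.16)&(X[...,2]>.055)&(X[...,2]<.07)&(p.min(2)>120)
k,l,st,ce=cv2.connectedComponentsWithStats(m.astype(np.uint8))
for i in range(1,k):
    if st[i,4]>15:print('blk',ce[i],st[i,4]);rect(X[l==i][:,:2])
E
python3 fix.py
```

```text
ee_pos: [0.5283, 0.2499, 0.4015]
benchz -0.00015674388203462675
rest base 2174
[526.8  45.6] [ 80.  200.1] 3.16
-0.02 [0.5159 0.5439 0.5299 0.1436 0.1464]
0.01 [0.5131 0.543  0.528  0.1439 0.1558]
0.04 [0.5117 0.6846 0.5981 0.0917 0.155 ]
0.07 [0.5106 0.5395 0.5251 0.0659 0.0768]
0.1 [0.4336 0.5573 0.4955 0.4723 0.4973]
cradle base 5187
[549.2 322.4] [ 85.1 239.4] 6.98
blk [269.72254335  53.0982659 ] 173
[535.8 427.5] [27.3 18.4] 6.99
blk [272.56034483 179.86206897] 116
[561.8 218.6] [27.4 12.7] 5.6
```

View pics/w2.png

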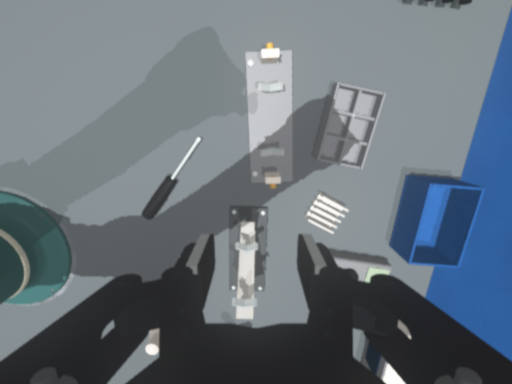

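Both bases measure to size: rest 80.0 × 200.1 mm at 3.2°, cradle 85.1 × 239.4 mm at 7.0°. Next I move over the lamp.

```bash
for i in 1 2 3; do python3 -m crank '[[[0.018,-0.228,-0.049,0,0,-0.02],[0.018,-0.228,-0.049,0,0,-0.02],[0.018,-0.228,-0.049,0,0,-0.02],[0.018,-0.228,-0.049,0,0,-0.02],[0.018,-0.228,-0.049,0,0,-0.02]]]' | sed -n 2p; done;  python3 -m crank '[[[0,0,0,0,0,0],[0,0,0,0,0,0]]]' | sed -n 1,3p
python3 - <<'E'
from h import *
c,p,d=cap('wrist','w3');X=pts(c,d)
o=ctrl.get_obs();print(o['ee_pos'],R.from_rotvec(o['tool_rot']).as_matrix().round(3).tolist())
m=(X[...,2]>.19)&(X[...,2]<.203)&(np.hypot(X[...,0]-.569,X[...,1]+.262)<.03)
q=X[m];print(m.sum(),q.mean(0),q.min(0),q.max(0),np.argwhere(m).mean(0))
E
```

```text
ee_pos: [0.5422, 0.0738, 0.3653]
ee_pos: [0.5554, -0.0971, 0.3286]
ee_pos: [0.5685, -0.268, 0.2919]
time_s: 5.45
ee_pos: [0.569, -0.2659, 0.2921]
tool_rot: [-2.16, -2.281, 0.0]
[ 0.56923235 -0.26530896  0.29234399] [[-0.055, 0.998, 0.0], [0.998, 0.055, -0.0], [-0.0, 0.0, -1.0]]
304 [ 0.57023787 -0.25919008  0.19664239] [ 0.56175093 -0.26877498  0.19030716] [ 0.57854931 -0.25108404  0.19865054] [193.10855263 257.09539474]
```

```bash
for i in 1 2; do python3 -m crank '[[[0.0007,0.0035,-0.092,0,0,0],[0.0007,0.0035,-0.092,0,0,0],[0.0007,0.0035,-0.092,0,0,0],[0.0007,0.0035,-0.092,0,0,0],[0.0007,0.0035,-0.092,0,0,0]]]' | sed -n 2,4p; done;  python3 -m crank '[[[0,0,0,0,0,0],[0,0,0,0,0,0],[0,0,0,0,0,0],[0,0,0,0,0,0]]]' -1; python3 -m crank '[[[0,0,0,0,0,0],[0,0,0,0,0,0],[0,0,0,0,0,0],[0,0,0,0,0,0]]]'
```

```text
ee_pos: [0.57, -0.263, 0.2219]
tool_rot: [-2.159, -2.282, 0.0]
ft_force: [-0.0, 0.3, -0.4]
ee_pos: [0.5706, -0.2604, 0.1531]
tool_rot: [2.16, 2.282, -0.0]
ft_force: [0.2, 0.4, 0.1]
time_s: 7.25
ee_pos: [0.5706, -0.2605, 0.1543]
tool_rot: [2.159, 2.281, -0.0]
ft_force: [0.7, 0.7, -1.0]
opening: 0.241
grip_force: 58.6
time_s: 7.75
ee_pos: [0.5705, -0.2605, 0.154]
tool_rot: [-2.159, -2.282, 0.0]
ft_force: [0.1, 0.1, -1.1]
opening: 0.242
grip_force: 58.6
```

```bash
for i in 1 2; do python3 -m crank '[[[0,0,0.16,0,0,0],[0,0,0.16,0,0,0],[0,0,0.16,0,0,0],[0,0,0.16,0,0,0],[0,0,0.16,0,0,0]]]' | sed -n 2,6p; done; for i in 1 2 3; do python3 -m crank '[[[-0.025,0.183,-0.03,0.817,0.045,0],[-0.025,0.183,-0.03,0.817,0.045,0],[-0.025,0.183,-0.03,0.817,0.045,0],[-0.025,0.183,-0.03,0.817,0.045,0]]]'; done
python3 - <<'E'
from h import *
cap('side','s1')
o=ctrl.get_obs();print(o['qpos'].round(2),R.from_rotvec(o['tool_rot']).as_matrix().round(3).tolist())
E
```

```text
ee_pos: [0.5705, -0.2604, 0.2748]
tool_rot: [-2.159, -2.282, 0.0]
ft_force: [-0.1, -0.1, -1.2]
opening: 0.238
grip_force: 58.8
ee_pos: [0.5705, -0.2604, 0.3948]
tool_rot: [-2.159, -2.282, 0.0]
ft_force: [-0.6, -0.3, -1.0]
opening: 0.236
grip_force: 58.8
time_s: 9.5
ee_pos: [0.5554, -0.1497, 0.376]
tool_rot: [-2.02, -2.134, -0.268]
ft_force: [0.1, 0.3, -0.6]
opening: 0.24
grip_force: 58.8
time_s: 10.0
ee_pos: [0.5404, -0.04, 0.358]
tool_rot: [-1.867, -1.973, -0.502]
ft_force: [-0.1, -0.3, 0.0]
opening: 0.241
grip_force: 58.8
time_s: 10.5
ee_pos: [0.5254, 0.0697, 0.3399]
tool_rot: [-1.704, -1.8, -0.707]
ft_force: [1.7, 0.0, -0.9]
opening: 0.239
grip_force: 58.9
[ 0.91  0.4  -0.88  1.75 -0.5   1.27  0.29] [[-0.039, 0.998, -0.042], [0.702, 0.057, 0.71], [0.712, -0.002, -0.703]]
```

View pics/s1.png

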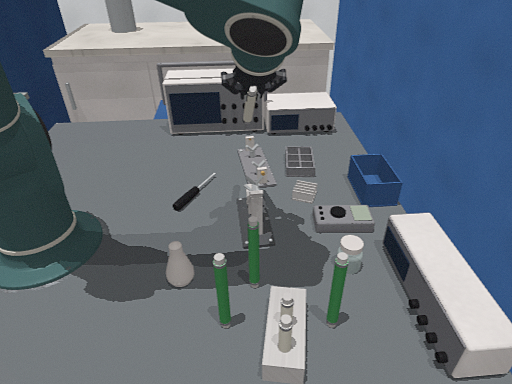

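The side view shows the lamp in the gripper at (250,105), tilted with its foot pointing away; the rest, rack and green tubes are undisturbed.

```bash
python3 -m crank '[[[0,0,-0.148,0,0,0],[0,0,-0.148,0,0,0],[0,0,-0.148,0,0,0],[0,0,-0.148,0,0,0],[0,0,-0.148,0,0,0]]]' | sed -n 2,4p; python3 -m crank '[[[0,0,0,0,0,0]]]' | sed -n 2,3p
cat > inhand.py <<'E'
from h import *
o=ctrl.get_obs();t=np.array(o['ee_pos']);Rm=R.from_rotvec(o['tool_rot']).as_matrix()
import sys
mode=sys.argv[1]
for n in('side','top','wrist'):
    c,p,d=cap(n,'ih_'+mode+n);X=pts(c,d);L=(X-t)@Rm   # tool frame
    if mode=='end':  # lamp along +z tool
        m=(np.hypot(L[...,0],L[...,1])<.03)&(L[...,2]>.012)&(L[...,2]<.17)&(d>0);k=2
    else: m=(np.hypot(L[...,1],L[...,2]+.019)<.022)&(abs(L[...,0])<.12)&(abs(L[...,0])>.02)&(d>0);k=0
    q=L[m]
    if len(q)<30:print(n,len(q));continue
    print(n,len(q),'min',q.min(0).round(4),'max',q.max(0).round(4))
    a=np.linspace(q[:,k].min(),q[:,k].max(),6)
    for b,e in zip(a[:-1],a[1:]):
        s=q[(q[:,k]>=b)&(q[:,k]<=e)]
        if len(s)>10:print('  ',round((b+e)/2,3),'mid',((np.percentile(s,3,axis=0)+np.percentile(s,97,axis=0))/2).round(4),'w',(np.percentile(s,97,axis=0)-np.percentile(s,3,axis=0)).round(3))
E
python3 inhand.py end
```

```text
ee_pos: [0.5256, 0.0687, 0.2283]
tool_rot: [-1.705, -1.801, -0.706]
ft_force: [0.1, -0.2, 0.2]
ee_pos: [0.5251, 0.0689, 0.2282]
tool_rot: [-1.704, -1.799, -0.705]
side 109 min [-0.0125 -0.0116  0.0122] max [0.0006 0.0092 0.1331]
   0.024 mid [-0.0085 -0.0015  0.0241] w [0.007 0.018 0.024]
   0.048 mid [-0.008  -0.0015  0.0489] w [0.009 0.019 0.021]
   0.073 mid [-0.0073 -0.0022  0.0723] w [0.009 0.018 0.022]
   0.097 mid [-0.0087 -0.0015  0.0965] w [0.006 0.017 0.021]
   0.121 mid [-0.0063 -0.0021  0.1208] w [0.012 0.018 0.022]
top 232 min [-0.0039 -0.0115  0.0123] max [0.0137 0.0109 0.1443]
   0.026 mid [ 0.0064 -0.0012  0.0254] w [0.01  0.019 0.025]
   0.052 mid [ 0.0067 -0.0013  0.0513] w [0.011 0.019 0.022]
   0.078 mid [ 0.0065 -0.0014  0.0781] w [0.011 0.019 0.025]
   0.105 mid [ 0.0063 -0.001   0.1046] w [0.012 0.02  0.024]
   0.131 mid [ 0.0073 -0.0008  0.1316] w [0.009 0.018 0.025]
wrist 1067 min [ 0.0019 -0.0102  0.012 ] max [0.0126 0.0119 0.1329]
   0.024 mid [0.0087 0.0008 0.0238] w [0.007 0.019 0.022]
   0.048 mid [0.0085 0.0008 0.0481] w [0.007 0.02  0.023]
   0.072 mid [0.0084 0.0006 0.0722] w [0.007 0.02  0.023]
   0.097 mid [0.0083 0.0008 0.0966] w [0.007 0.019 0.022]
   0.121 mid [0.0077 0.0009 0.1205] w [0.008 0.02  0.023]
```

```bash
for i in 1 2; do python3 -m crank '[[[0.003,-0.055,-0.055,0,0,0],[0.003,-0.055,-0.055,0,0,0],[0.003,-0.055,-0.055,0,0,0]]]' | sed -n 2,4p; done; for i in 1 2 3 4; do python3 -m crank '[[[0,-0.007,-0.007,0,0,0],[0,-0.007,-0.007,0,0,0]]]' | sed -n '2p;4p'; done
```

```text
ee_pos: [0.5269, 0.0433, 0.2036]
tool_rot: [-1.705, -1.8, -0.706]
ft_force: [1.3, 0.2, -1.1]
ee_pos: [0.5283, 0.0189, 0.1789]
tool_rot: [-1.704, -1.801, -0.706]
ft_force: [0.4, 0.3, -1.1]
ee_pos: [0.5283, 0.0176, 0.1775]
ft_force: [-0.2, 0.4, -0.8]
ee_pos: [0.5283, 0.0153, 0.1754]
ft_force: [-0.8, -0.5, -1.4]
ee_pos: [0.5282, 0.0131, 0.1732]
ft_force: [0.1, 0.4, -1.9]
ee_pos: [0.5283, 0.0118, 0.1718]
ft_force: [-1.9, 3.9, 13.6]
```

```bash
python3 -m crank '[[[0,0.004,0.004,0,0,0],[-0.0006,0.011,-0.011,0,0,0],[-0.0006,0.011,-0.011,0,0,0],[-0.0006,0.011,-0.011,0,0,0],[-0.0006,0.011,-0.011,0,0,0]]]' | sed -n '2p;4p'; for i in 1 2 3 4; do python3 -m crank '[[[0,0.005,-0.005,0,0,0],[0,0,0,0,0,0]]]' | sed -n '2p;4p'; done
```

```text
ee_pos: [0.5279, 0.0187, 0.1656]
ft_force: [-1.6, 0.6, 9.0]
ee_pos: [0.5278, 0.0196, 0.1648]
ft_force: [-1.5, 1.9, 6.9]
ee_pos: [0.528, 0.0197, 0.1645]
ft_force: [-6.7, -6.6, 19.0]
ee_pos: [0.5281, 0.0197, 0.1644]
ft_force: [-13.5, -17.0, 34.9]
ee_pos: [0.5282, 0.0197, 0.1643]
ft_force: [-19.6, -27.2, 51.1]
```

```bash
python3 -m crank '[[[0,-0.008,0.008,0,0,0],[0,-0.006,0.006,0,0,0],[0,0,0,0,0,0]]]' | sed -n '2p;4p'; python3 -m crank '[[[0,0,0,0,0,0],[0,0,0,0,0,0],[0,0,0,0,0,0],[0,0,0,0,0,0]]]' 0.1; for i in 1 2; do python3 -m crank '[[[0.004,-0.07,0.07,0,0,0],[0.004,-0.07,0.07,0,0,0],[0.004,-0.07,0.07,0,0,0],[0.004,-0.07,0.07,0,0,0],[0.004,-0.07,0.07,0,0,0]]]' | sed -n '2p;4p'; done
cat > lamp.py <<'E'
from h import *
import sys
b=np.array(eval(sys.argv[1]));a=np.array(eval(sys.argv[2]));a=a/np.linalg.norm(a)   # expected foot, axis
e2=np.cross([0,0,1.],a);e2/=np.linalg.norm(e2);e3=np.cross(a,e2)
F=np.stack([a,e2,e3],1)
for n in sys.argv[3:]:
    c,p,d=cap(n,'lamp_'+n);X=pts(c,d);L=(X-b)@F
    m=(np.hypot(L[...,1],L[...,2])<.024)&(L[...,0]>-.02)&(L[...,0]<.21)&(d>0)&(L[...,2]>-.004);q=L[m]
    if len(q)<20:print(n,len(q));continue
    print(n,len(q),'s range',q[:,0].min().round(4),q[:,0].max().round(4))
    for s0 in np.arange(-.01,.2,.03):
        s=q[(q[:,0]>=s0)&(q[:,0]<s0+.03)]
        if len(s)>8:print('  s%.3f'%(s0+.015),'lat %.4f top %.4f'%(np.percentile(s[:,1],[3,97]).mean(),np.percentile(s[:,2],97)))
E
python3 lamp.py '[.5226,.1225,.062]' '[.0389,-.706,.7071]' top side wrist
```

```text
ee_pos: [0.5279, 0.0196, 0.1647]
ft_force: [-2.9, 1.4, 8.6]
time_s: 15.7
ee_pos: [0.5279, 0.0191, 0.1642]
tool_rot: [-1.705, -1.801, -0.706]
ft_force: [0.2, 0.5, 0.1]
opening: 0.549
grip_force: 0.0
ee_pos: [0.5309, -0.0342, 0.2175]
ft_force: [0.1, -0.3, 0.1]
ee_pos: [0.5339, -0.0865, 0.2699]
ft_force: [0.6, 0.7, 0.6]
top 409 s range -0.0091 0.1919
  s0.005 lat -0.0013 top 0.0106
  s0.035 lat -0.0008 top 0.0126
  s0.065 lat -0.0018 top 0.0119
  s0.095 lat -0.0019 top 0.0113
  s0.125 lat -0.0011 top 0.0115
  s0.155 lat -0.0016 top 0.0118
  s0.185 lat -0.0022 top 0.0111
side 68 s range -0.0041 0.1904
  s0.125 lat 0.0005 top -0.0000
  s0.185 lat -0.0013 top 0.0067
wrist 852 s range -0.0024 0.1902
  s0.005 lat -0.0009 top 0.0106
  s0.035 lat -0.0004 top 0.0107
  s0.065 lat -0.0004 top 0.0109
  s0.095 lat -0.0004 top 0.0110
  s0.125 lat -0.0003 top 0.0110
  s0.155 lat 0.0002 top 0.0110
  s0.185 lat -0.0005 top 0.0106
```

Released. The lamp lies within 1 mm of the rest's axis, with its upper end at s = 190 mm, so the foot is on the stop. Next I swing round for the side grasp.

```bash
for i in 1 2; do python3 -m crank '[[[-0.002,0.058,0.087,-0.98,-0.054,0],[-0.002,0.058,0.087,-0.98,-0.054,0],[-0.002,0.058,0.087,-0.98,-0.054,0],[-0.002,0.058,0.087,-0.98,-0.054,0],[-0.002,0.058,0.087,-0.98,-0.054,0]]]' | sed -n '2,3p'; done;  for i in 1 2; do python3 -m crank '[[[-0.006,0.104,-0.114,-0.98,-0.054,0],[-0.006,0.104,-0.114,-0.98,-0.054,0],[-0.006,0.104,-0.114,-0.98,-0.054,0],[-0.006,0.104,-0.114,-0.98,-0.054,0],[-0.006,0.104,-0.114,-0.98,-0.054,0]]]' | sed -n '1,3p'; done
cat > st.py <<'E'
from h import *
import sys
o=ctrl.get_obs();Rm=R.from_rotvec(o['tool_rot']).as_matrix();g=np.array(eval(sys.argv[1]))
print(o['time_s'],'pos',o['ee_pos'].round(4),'q',o['qpos'].round(2),Rm.round(3).tolist())
Rt=np.array(eval(sys.argv[2])).T  # columns x,y,z given as rows
print('d/0.15',((g-o['ee_pos'])/.15).round(4),'rot/.08',(R.from_matrix(Rt@Rm.T).as_rotvec()/.08).round(3))
E
python3 st.py '[.5270,.0424,.1154]' '[[.0389,-.706,.7071],[.9985,.055,0],[.0389,-.706,-.7071]]'
```

```text
ee_pos: [0.5321, -0.0416, 0.3346]
tool_rot: [-1.947, -2.058, -0.385]
ee_pos: [0.5306, 0.0019, 0.3999]
tool_rot: [2.158, 2.281, -0.003]
time_s: 18.98
ee_pos: [0.526, 0.08, 0.3134]
tool_rot: [1.943, 2.056, -0.389]
time_s: 19.6
ee_pos: [0.5215, 0.158, 0.2278]
tool_rot: [1.702, 1.801, -0.708]
19.6 pos [0.5215 0.158  0.2278] q [-0.19  0.63 -0.69  1.66  0.87  1.7  -1.06] [[-0.04, 0.998, 0.04], [0.704, 0.056, -0.708], [-0.709, -0.0, -0.706]]Traceback (most recent call last):
  File "st.py", line 6, in <module>
    print('d/0.15',((g-o['ee_pos'])/.15).round(4),'rot/.08',(R.from_matrix(Rt@Rm.T).as_rotvec()/.08).round(3))
                                                             ~~~~~~~~~~~~~^^^^^^^^^
  File "scipy/spatial/transform/_rotation.pyx", line 1143, in scipy.spatial.transform._rotation.Rotation.from_matrix
ValueError: Non-positive determinant (left-handed or null coordinate frame) in rotation matrix 0: [[ 0.99690882  0.05598645 -0.05538035]
 [ 0.05515791  0.00528168  0.99841209]
 [-0.0561916   0.99840802 -0.00217732]].
```

```bash
for i in 1 2 3; do python3 -m crank '[[[0.0037,-0.077,-0.075,0,0,0],[0.0037,-0.077,-0.075,0,0,0],[0.0037,-0.077,-0.075,0,0,0]]]' | sed -n '2p;4p'; done; python3 -m crank '[[[0,0,0,0,0,0],[0,0,0,0,0,0]]]' | sed -n '1,4p'
```

```text
ee_pos: [0.5237, 0.1209, 0.1947]
ft_force: [0.3, 0.3, -0.0]
ee_pos: [0.5253, 0.0869, 0.1606]
ft_force: [0.2, 0.3, -0.1]
ee_pos: [0.5269, 0.0525, 0.1267]
ft_force: [0.7, 0.7, -0.0]
time_s: 20.98
ee_pos: [0.527, 0.0537, 0.1277]
tool_rot: [1.705, 1.802, -0.705]
ft_force: [0.5, 0.5, 0.4]
```

```bash
python3 -m crank '[[[0,-0.038,-0.041,0,0,0],[0,-0.037,-0.041,0,0,0],[0,0,0,0,0,0]]]' | sed -n '2p;4p'; python3 -m crank '[[[0,0,0,0,0,0],[0,0,0,0,0,0],[0,0,0,0,0,0],[0,0,0,0,0,0],[0,0,0,0,0,0]]]' -1
```

```text
ee_pos: [0.5266, 0.0413, 0.1147]
ft_force: [-0.5, 0.0, 0.6]
time_s: 21.98
ee_pos: [0.5267, 0.0422, 0.1153]
tool_rot: [1.705, 1.802, -0.706]
ft_force: [-4.6, 2.9, 5.2]
opening: 0.242
grip_force: 58.5
```

```bash
for i in 1 2; do python3 -m crank '[[[-0.0043,0.0785,0.0785,0,0,0],[-0.0043,0.0785,0.0785,0,0,0],[-0.0043,0.0785,0.0785,0,0,0]]]' | sed -n '2p;4,6p'; done; for i in 1 2 3; do python3 -m crank '[[[0.0145,0.1165,0.01,0.817,0.045,0.07],[0.0145,0.1165,0.01,0.817,0.045,0.07],[0.0145,0.1165,0.01,0.817,0.045,0.07],[0.0145,0.1165,0.01,0.817,0.045,0.07]]]' | sed -n '2,6p'; done;  python3 -m crank '[[[0,0,0,0,0,0],[0,0,0,0,0,0]]]' | sed -n '1,2p'
python3 st.py '[.549,.3225,.036]' '[[-.1215,.9926,0],[.9926,.1215,0],[0,0,-1]]'; python3 inhand.py mid
```

```text
ee_pos: [0.5251, 0.0786, 0.1516]
ft_force: [0.2, -0.1, -1.4]
opening: 0.239
grip_force: 58.7
ee_pos: [0.5229, 0.1134, 0.1866]
ft_force: [0.3, -0.4, -0.4]
opening: 0.238
grip_force: 58.7
ee_pos: [0.532, 0.1835, 0.192]
tool_rot: [1.847, 1.994, -0.487]
ft_force: [-0.5, -0.1, -1.3]
opening: 0.238
grip_force: 58.8
ee_pos: [0.5405, 0.2535, 0.1979]
tool_rot: [1.972, 2.172, -0.242]
ft_force: [-0.6, -0.1, -0.6]
opening: 0.237
grip_force: 58.7
ee_pos: [0.5493, 0.3233, 0.2041]
tool_rot: [2.08, 2.336, 0.034]
ft_force: [-0.3, -0.5, -0.4]
opening: 0.236
grip_force: 58.7
time_s: 24.48
ee_pos: [0.549, 0.3219, 0.2037]
24.475 pos [0.549  0.3219 0.2037] q [ 0.07  0.63 -0.95  1.61  0.56  1.17 -0.89] [[-0.115, 0.993, 0.025], [0.993, 0.115, 0.002], [-0.001, 0.025, -1.0]]
d/0.15 [-3.000e-04  3.700e-03 -1.118e+00] rot/.08 [-0.027  0.308  0.081]
side 143 min [-0.0976 -0.0122 -0.0311] max [ 0.0754  0.0087 -0.0118]
   -0.08 mid [-0.0807 -0.0021 -0.0216] w [0.031 0.019 0.017]
   -0.046 mid [-0.0466 -0.0023 -0.0248] w [0.03  0.019 0.01 ]
   -0.011 mid [-0.024  -0.0024 -0.0268] w [0.008 0.018 0.007]
   0.024 mid [ 0.0313  0.0005 -0.0277] w [0.017 0.013 0.004]
top 0
wrist 9193 min [-0.0337 -0.011  -0.0321] max [ 0.0953  0.011  -0.0192]
   -0.021 mid [-0.0254  0.0001 -0.0264] w [0.01  0.02  0.009]
   0.031 mid [ 0.0319  0.     -0.0267] w [0.022 0.02  0.008]
   0.057 mid [ 0.0566  0.     -0.0268] w [0.024 0.02  0.008]
   0.082 mid [ 0.082  -0.     -0.0267] w [0.024 0.019 0.008]
```

```bash
python3 -m crank '[[[0,0.005,-0.108,-0.027,0.308,0.081],[0,0,-0.108,0,0,0],[0,0,-0.108,0,0,0],[0,0,-0.108,0,0,0]]]' | sed -n '2,4p'; python3 -m crank '[[[0,0,-0.108,0,0,0],[0,0,-0.108,0,0,0],[0,0,-0.108,0,0,0],[0,0,-0.108,0,0,0],[0,0,0,0,0,0]]]' | sed -n '1,4p'
python3 st.py '[.549,.3227,.036]' '[[-.1215,.9926,0],[.9926,.1215,0],[0,0,-1]]'
python3 - <<'E'
from h import *
c,p,d=cap('wrist','w5');X=pts(c,d)
a=np.array([-.1215,.9926]);b=np.array([.9926,.1215]);ce=np.array([.549,.3227])
L=np.stack([(X[...,:2]-ce)@a,(X[...,:2]-ce)@b,X[...,2]],-1)
m=(abs(L[...,0])<.14)&(abs(L[...,1])<.05)&(d>0)
lam=m&(abs(L[...,1])<.014)&(L[...,2]>.085)&(L[...,2]<.11)&(abs(L[...,0])>.05);q=L[lam];print('lamp',q.min(0).round(4),q.max(0).round(4))
bl=m&(L[...,2]>.055)&(L[...,2]<.066)&(abs(L[...,0])>.08);q=L[bl];print('block',len(q),q.min(0).round(4),q.max(0).round(4),np.percentile(q,[2,98],axis=0).round(4).tolist())
E
```

```text
ee_pos: [0.5488, 0.323, 0.1375]
tool_rot: [-2.081, -2.352, -0.0]
ft_force: [0.3, 0.2, -0.9]
time_s: 25.75
ee_pos: [0.5486, 0.3227, 0.0728]
tool_rot: [-2.081, -2.352, 0.001]
ft_force: [0.0, 0.1, -0.6]
25.75 pos [0.5486 0.3227 0.0728] q [ 0.    0.79 -0.85  1.68  0.68  1.   -0.96] [[-0.122, 0.993, -0.001], [0.993, 0.122, 0.0], [0.0, -0.001, -1.0]]
d/0.15 [ 0.0029 -0.0003 -0.2457] rot/.08 [-0.001 -0.019 -0.004]
lamp [ 0.05   -0.0113  0.092 ] [0.0951 0.0107 0.105 ]
block 1217 [ 0.0975 -0.0141  0.055 ] [0.1199 0.014  0.063 ] [[0.0981, -0.0136, 0.0552], [0.1189, 0.0136, 0.0623]]
```

View pics/w5.png

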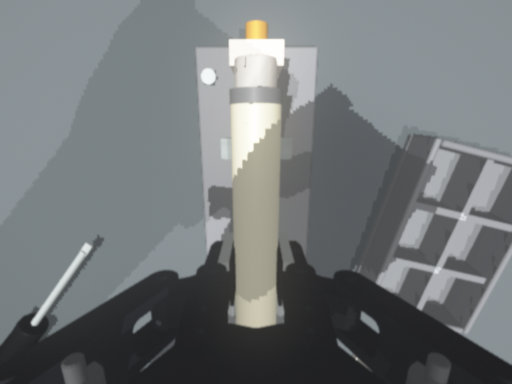

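The wrist picture shows the lamp centred over the cradle: its far end at (256,58) is 3 mm short of the white block at (257,50), and sideways it is on centre. Now I lower it.

```bash
python3 -m crank '[[[0.002,-0.003,-0.053,0,0,0],[0,0,-0.053,0,0,0],[0,0,-0.053,0,0,0],[0,0,-0.053,0,0,0],[0,0,0,0,0,0]]]' | sed -n '2p;4p'; for i in 1 2 3; do python3 -m crank '[[[0,0,-0.009,0,0,0],[0,0,0,0,0,0]]]' | sed -n '2p;4p'; done
```

```text
ee_pos: [0.5491, 0.3224, 0.0417]
ft_force: [0.2, -0.2, -0.1]
ee_pos: [0.5495, 0.3227, 0.0412]
ft_force: [0.9, 0.6, -1.5]
ee_pos: [0.5494, 0.3226, 0.0397]
ft_force: [-0.5, -0.2, -0.8]
ee_pos: [0.5494, 0.3226, 0.0383]
ft_force: [0.1, -0.2, -0.6]
```

```bash
for i in 1 2 3; do python3 -m crank '[[[0,0,-0.006,0,0,0],[0,0,0,0,0,0]]]' | sed -n '2p;4p'; done
```

```text
ee_pos: [0.5494, 0.3226, 0.0374]
ft_force: [0.2, -0.3, -0.2]
ee_pos: [0.5494, 0.3226, 0.0365]
ft_force: [-0.0, -0.6, -0.7]
ee_pos: [0.5494, 0.3227, 0.036]
ft_force: [-2.6, -1.9, 5.3]
```

```bash
python3 -m crank '[[[0,0,0,0,0,0],[0,0,0,0,0,0],[0,0,0,0,0,0],[0,0,0,0,0,0]]]' 0.1 | sed -n '1,2p;4,6p'; for i in 1 2; do python3 -m crank '[[[0,0,0.12,0,0,0],[0,0,0.12,0,0,0],[0,0,0.12,0,0,0],[0,0,0.12,0,0,0],[0,0,0.12,0,0,0]]]' | sed -n '1,2p;4p'; done
python3 lamp.py '[.5605,.2289,.055]' '[-.1215,.9926,0]' top side wrist; python3 - <<'E'
import cv2,numpy as np
a=cv2.imread('pics/lamp_side.png');b=cv2.imread('pics/lamp_wrist.png')
cv2.imwrite('pics/fin.png',np.hstack([cv2.resize(a,(400,300)),cv2.resize(b,(400,300))]))
E
```

```text
time_s: 28.42
ee_pos: [0.5494, 0.3226, 0.0356]
ft_force: [0.4, 0.2, 1.2]
opening: 0.549
grip_force: 0.0
time_s: 29.05
ee_pos: [0.5494, 0.3226, 0.1271]
ft_force: [-0.3, 0.4, 0.3]
time_s: 29.68
ee_pos: [0.5494, 0.3226, 0.2168]
ft_force: [-0.1, -0.0, -0.6]
top 42 s range 0.1799 0.2099
  s0.185 lat 0.0062 top 0.0102
  s0.215 lat 0.0040 top 0.0079
side 301 s range -0.02 0.2052
  s0.005 lat 0.0013 top 0.0098
  s0.035 lat 0.0019 top 0.0109
  s0.065 lat 0.0024 top 0.0117
  s0.095 lat 0.0025 top 0.0111
  s0.125 lat 0.0022 top 0.0121
  s0.155 lat 0.0013 top 0.0111
  s0.185 lat 0.0015 top 0.0100
wrist 4093 s range -0.0173 0.21
  s0.005 lat -0.0003 top 0.0113
  s0.035 lat 0.0002 top 0.0116
  s0.065 lat 0.0001 top 0.0117
  s0.095 lat 0.0001 top 0.0119
  s0.125 lat 0.0001 top 0.0117
  s0.155 lat 0.0000 top 0.0117
  s0.185 lat 0.0001 top 0.0109
  s0.215 lat 0.0000 top 0.0071
```

View pics/fin.png

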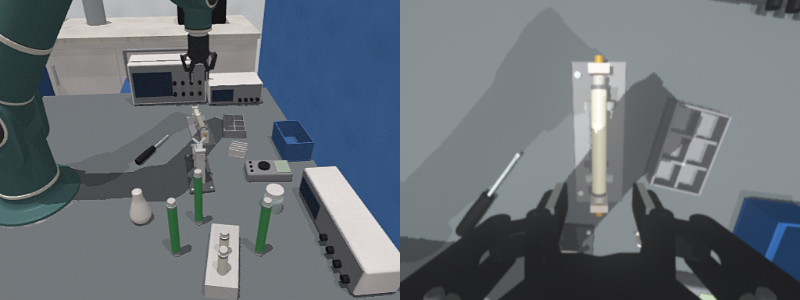

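The final pictures show the lamp level in both notches between the white blocks, at (598,135) in the wrist half. The axis is on centre and its top is flat to within 1 mm. Everything else is where it was and the gripper is clear.

```bash
python3 -m crank '[[[0,0,0,0,0,0],[0,0,0,0,0,0]]]' | sed -n '1,4p'; python3 -c "
from plant import ctrl
print(ctrl.sign_off())"
```

```text
time_s: 30.08
ee_pos: [0.5492, 0.3224, 0.215]
tool_rot: [-2.081, -2.352, 0.0]
ft_force: [-0.2, -0.5, 0.3]
the job is handed in; nothing more can be done
None
```

The job is handed in at 30 s: the long lamp was laid in the sloping V rest and let go, then taken by its middle and laid level in both cradle notches between the white end blocks, with nothing else moved.

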